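Unlock the detector's service panel and snap its lamp cover shut

ROBOT

A 7-joint arm with a two-finger parallel gripper is mounted at the origin on the work surface. World frame = base frame: x ahead of the robot, y to its left, z up, the work surface at z = 0. Lengths are in m, angles in degrees, forces in N, time in s.
With the tool pointing down it reaches from about 0.425 to 0.875 m from the base axis. Payload 4.7 kg.
Tool frame: the origin (TCP) lies at the centre of the arm's flange, where the gripper is bolted on; the fingertips stand 182 mm ahead of it and the grasp point (between the pads) lies 164 mm ahead of it; z points along the fingers, x is the direction in which the jaws open and shut, and the axes are right-handed (so a half turn about z gives the same grasp; the last joint's range is limited). The gripper opens to 87 mm and grips with 3 to 60 N. Pads are 19 mm wide; open, the fingers measure 117 mm over their backs; the gripper's body (75 mm by 190 mm) begins 51 mm behind the grasp point.
Start: joints at [-65.655, 18.392, -4.016, 83.108, 1.295, 78.541, -3.26], TCP at [0.26, 0.596, 0.405] pointing down, gripper open.
Joint ranges: [-163.93, 163.93], [-17.29, 119.83], [-79.2, 71.16], [3.27, 140.29], [-89.18, 269.18], [5.43, 117.66], [-154.24, 154.24]. Speed limits (degrees/s): [147.25, 147.25, 180, 180, 180, 180, 180].

INTERFACE

Orientations are given as [roll, pitch, yaw] about the fixed x, y, z axes, in that order (R = Rz(yaw) Ry(pitch) Rx(roll)).
In Python, from cell import env gives the robot as it stands. The module is installed in compiled form; this text tells all that it offers.
- The arm moves only by the tool carry_out, never from a script. Its argument "increments" is a list of rows, each a list of 5 numbers: the shift along the world's x, y, z in m, then the turn about the world's z in degrees, then the gripper's target within -1 to 1 (shut at 1, half-way at 0, fully open at -1). In form: [[dx, dy, dz, spin, jaw], ...]. A call has 1 to 20 rows; each row is the pose to reach, as a shift and turn from the pose commanded when the call began; what a row does not reach only later rows make up. A row lasts 1/10 s, in which the tool goes at most 50 mm and 8.59 degrees, less where a joint would pass 70% of its speed; a pose out of reach is approached as far as the arm can. A call with a gripper value outside its range is refused whole. The fingers move at their own pace and stop on an object; "grip_force" is the grip in N (left out, the last holds). Time passes only in rows, so rows that repeat a pose let the fingers close. It gives the time, the measured TCP pose, the force and the opening at its end, in the units of the state.
- env.get_obs(): the state, without advancing time (a new reading comes with each control period).
- env.read_camera(name): name is "scene" or "top" or "wrist"; returns (picture, depth): 480x640x3 uint8, red, green, blue; 480x640 float32, m along the optical axis (not along the pixel's ray), 0 where there is no reading.
- env.get_calibration(name): a dict with "K" (3x3 intrinsics, pixels), "k1" (the pictures are not rectified: a ray, as slopes to the right and down, at radius r is drawn at 1 + k1 r^2 times it, then the intrinsics apply), "camera_from_world" (4x4, takes a point from world to camera coordinates); the wrist camera has in their place "T_tool_cam" (4x4, takes a point from camera to tool coordinates, whose origin is the TCP and whose axes are the tool frame's). Camera axes: x right, y down, z forward; pixel columns grow to the right and rows downward; lengths in m; the calibration is good to about 2 mm. A picture is of the moment at which its call begins: read the wrist's pose just before it. get_calibration takes no time and is no camera call.
- env.sign_off(): hands the job in, once; it reports no verdict.
The state is a dict: "time_s": time; "qpos": joint angles; "joint_velocities": joint speeds; "effort": joint torques, N m; "tool_pos": TCP position; "tool_rot": TCP orientation; "force": force on the tool from outside, world axes, zero at the start; "wrist_torque": the same for the moment, N m; "grip_width": finger opening in m.
Only numpy, scipy, OpenCV 4.12 (cv2) and the standard library are available. Lean on these libraries where they do the work, as an engineer would, in place of code of your own. Each camera call takes 0.05 s, during which the arm holds its last target.

TASK

The detector on the bench reports that its lamp cover is open. First lift the blue vial rack off its service panel and set it down upright, without dropping it, on the floor of the white spill tray; then turn the key a quarter turn clockwise to unlock the panel, swing the panel right over until it rests open on its stop, and press the yellow lamp cover inside down until it snaps fully shut. Leave the key turned and the panel open, and do not disturb the bottles and other things standing about.

Things in the scene. Friction and masses are not known exactly. Their poses are not given: they have to be found in the camera images.
- detector: White bench instrument, 420 mm deep (x), 260 wide (y), 140 high; origin at the centre of its underside, x from its front (display face) to its back, y to its left, z up. A service opening in its top (x -172 to 32 mm, y -85 to 85) is covered by a light grey panel (x -180 to 40, y -95 to 95, 5 mm thick, top face 145.5 mm above the bench). Bottle and case stand on top behind it.
- panel (a joint): Opening angle of the service panel about its left edge (along the detector's x): 0 shut, 1.8 at its stop, 13 degrees past upright. Its right edge, with key and handle, rises and swings over to the left. 0.5 kg, about 3 N at the handle; easy hinge: let go before about 1.55 it falls shut, later it falls open onto its stop. Until the key is turned, the cam below holds it shut.
- panel_hinge (a point): Point on the panel's hinge line, midway along it, 140.5 mm above the bench; its axes are the panel's own (the detector's while shut).
- panel_handle (a point): Centre of the grip of the panel's dark steel bow handle: a round bar 10 mm thick, 90 mm long, parallel to the hinge line, its centre line 36 mm above the panel's top face, 25 mm in from the panel's right edge, 165 mm across from the hinge line. Open space under the bar, which can turn within the fingers. Axes as panel_hinge.
- key (a joint): Angle of the key: 0 locked, 1.571 (its stop) unlocked; grows as the key is turned clockwise seen from above. The cam lets the panel go from about 1.15. It stays where it is left; turning takes about 0.12 N m.
- key_grip (a point): Centre of the black head of the key that sits in the lock: 28 mm wide (its x), 10 mm thick (its y), 30 mm tall (its z, the turning axis); the centre is 30 mm above the panel's top face. At key angle 0 its axes are the panel's. It is level with the handle along the panel's right edge, nearer the front; the handle's nearest end is 66 mm away.
- lamp_cover (a joint): Angle of the yellow lamp cover inside the opening, hinged on its far edge (a line along the detector's y): 0 fully shut, it starts ajar at 0.28 to 0.48. A weak spring lifts it; a ball catch resists between about 0.13 and 0.06 rad (about 10 N at the press point), then snaps and holds it at 0.
- cover_press (a point): Point on the cover's top face where to press it, 65 mm from its hinge line, 10 mm from its free (near) edge, on its centre line. The cover is a plate 75 mm (x) by 84 mm (y), 6 mm thick; shut, its top face is level, 100 mm above the bench and 45.5 mm below the top face of the shut panel. It moves with the cover.
- cover_hinge (a point): Point on the cover's top face at its hinge line, midway along it (it does not move): shut, the press point lies 65 mm from here towards the detector's front (-x of the detector), at the same height.
- rack_center (a point): Centre (18 mm above its underside) of the blue vial rack, a block 92 mm (its x) by 58 mm (its y) by 36 mm high, full of small vials whose caps rise to 46 mm; 0.15 to 0.31 kg. It starts standing on the service panel.
- tray: White shallow spill tray fixed on the bench, 260 mm (x) by 180 mm (y) outside, rim 22 mm high, walls and floor 5 mm thick; origin at the centre of its underside. It stands to the left or the right of the detector. An amber bottle stands in its near (-x) half, the far (+x) half is free.
- parts_bin: Grey divided bin of small fittings, 220 mm (x) by 150 mm (y) by 60 mm high, fixed on the bench on the other side of the detector; origin at the centre of its underside.
- amber_center (a point): Centre of an amber bottle, 52 mm across, 92 mm high, loose in the tray. Leave it alone.
- solvent_center (a point): Centre of a clear bottle with blue cap, 60 mm across, 115 mm high, loose on the back of the detector's top. Leave it alone.
- case_center (a point): Centre of a small black case, 75 x 50 x 24 mm, loose on the back of the detector's top. Leave it alone.
- jar_center (a point): Centre of a white jar with red lid, 68 mm across, 85 mm high, on the bench. Leave it alone.
- flask_center (a point): Centre of a clear bottle with blue cap, 80 mm across, 150 mm high, on the bench. Leave it alone.

How it is judged (in metres and radians):
On the way, in this order (a step that is already met when the one before it is completed fails the run):
1. the vial rack stands upright on the floor of the spill tray, let go (x of rack_center in the frame of tray between -0.1 and 0.1 m and y of rack_center in the frame of tray between -0.062 and 0.062 m and z of rack_center in the frame of tray below 0.029 m and angle between rack_center's own z axis and vertical below 0.08 rad and linear speed of rack below 0.02 m/s and contact force between the fingers and rack below 0.1 N), for 0.2 s.
2. the key is turned to unlock the panel (value of joint key above 1.25 rad), for 0.1 s.
3. the panel is open on its stop (value of joint panel above 1.7 rad), for 0.2 s.
4. the lamp cover is snapped shut (value of joint lamp_cover below 0.03 rad), for 0.2 s.
At the end, for the whole second after the job is handed in: The vial rack stands upright (within 0.08 rad) and still on the floor of the spill tray, its centre within 100 mm (x) and 62 mm (y) of the tray's; the key is past 1.2 rad; the panel is past 1.7 rad, on its stop; the lamp cover is below 0.03 rad, held by its catch (x of rack_center in the frame of tray between -0.1 and 0.1 m and y of rack_center in the frame of tray between -0.062 and 0.062 m and z of rack_center in the frame of tray below 0.029 m and angle between rack_center's own z axis and vertical below 0.08 rad and linear speed of rack below 0.02 m/s and value of joint key above 1.2 rad and value of joint panel above 1.7 rad and value of joint lamp_cover below 0.03 rad); the robot touches nothing.
It fails at once if the vial rack is tipped by more than 0.6 rad (angle between rack_center's own z axis and vertical above 0.6 rad).
It fails at once if the vial rack is dropped (falls more than about 20 mm) or thrown (linear speed of rack above 0.6 m/s and contact force between the fingers and rack below 0.01 N).
It fails at once if the panel is forced open while it is locked (value of joint panel above 0.1 rad and value of joint key below 0.6 rad).
It fails at once if one of the bystanders (bottles, case, jar) is pushed more than 30 mm (distance of any of amber_center, solvent_center, case_center, jar_center, flask_center from where it was at the start of the episode above 0.03 m).
It fails at once if one of the bystanders is tipped (angle between any of amber_center, solvent_center, case_center, jar_center, flask_center's own z axis and vertical above 0.4 rad).
It also fails if it takes over 72 s, if anything falls off the work surface, if the arm or the gripper's body presses on something with over 40 N, if the wrist force passes 120 N, or if a joint passes its speed limit or range.

## Working session

There is one attempt and no reset: what is moved stays moved. The work goes in short steps, Python scripts to look and compute and a tool call to move; the robot and the scene stay as the last step left them, time stands still between calls to the robot, and variables do not carry over. Pictures are saved under pics/ and viewed, and the job is handed in when it is done.

Besides the shell and the picture viewer there is one more tool, called after "Request:" as name([rows], argument=value, ...), one row to a line, values as JSON. carry_out: Moves the arm, as the interface text tells. Its arguments: {"type":"object","properties":{"increments":{"type":"array"},"grip_force":{"type":"number"}},"required":["increments"]}

```bash
mkdir -p pics
cat > h.py <<'E'
import numpy as np, cv2
from cell import env
from scipy.spatial.transform import Rotation as R
def cam(name):
    o=env.get_obs(); c=env.get_calibration(name); im,d=env.read_camera(name)
    if name=='wrist':
        T=np.eye(4); T[:3,:3]=R.from_euler('xyz',o['tool_rot'],degrees=True).as_matrix(); T[:3,3]=o['tool_pos']
        wc=T@np.array(c['T_tool_cam'])
    else: wc=np.linalg.inv(np.array(c['camera_from_world']))
    return im,d,np.array(c['K']),c['k1'],wc
def rays(px,K,k1):
    px=np.asarray(px,float).reshape(-1,1,2)
    return cv2.undistortPoints(px,K,np.array([k1,0,0,0,0.]))[:,0]
def topoints(d,K,k1,wc):
    v,u=np.mgrid[:480,:640]; s=rays(np.stack([u,v],-1).reshape(-1,2),K,k1)
    p=np.c_[s,np.ones(len(s))]*d.reshape(-1,1)
    P=p@wc[:3,:3].T+wc[:3,3]; P[d.ravel()<=0]=np.nan
    return P.reshape(480,640,3)
def plane(px,z,K,k1,wc):
    s=rays(px,K,k1); r=np.c_[s,np.ones(len(s))]@wc[:3,:3].T
    t=(z-wc[2,3])/r[:,2]; return wc[:3,3]+r*t[:,None]
def save(n,im): cv2.imwrite('pics/'+n+'.png',im[:,:,::-1])
E
python3 - <<'E'
from h import *
print(env.get_obs())
for n in ['scene','top','wrist']:
    im,d,K,k1,wc=cam(n); save(n+'0',im); np.savez(n+'0.npz',im=im,d=d,K=K,k1=k1,wc=wc); print(n,wc.round(3),K,k1)
E
```

```text
{'time_s': 0.0, 'qpos': array([-65.65479254,  18.43955691,  -4.01447906,  83.17565282,
         1.29458451,  78.53997606,  -3.25979659]), 'joint_velocities': array([-0.01536863, -0.02531471, -0.00463484, -0.03299717,  0.03898718,
        0.03623533, -0.04019146]), 'effort': array([ 7.61407173e-04, -4.91290677e+01, -4.03166050e-01, -3.12531424e+01,
       -6.36495254e-02,  4.37367812e-02,  1.98516468e-04]), 'tool_pos': array([0.25953139, 0.59571446, 0.40364881]), 'tool_rot': array([1.79994324e+02, 1.09970148e-01, 6.64636751e+01]), 'force': array([0.23437669, 0.79224194, 0.45204441]), 'wrist_torque': array([ 0.05474405, -0.03598796, -0.0583128 ]), 'grip_width': 0.08688690358637326}
scene [[-0.435  0.541 -0.72   1.57 ]
 [ 0.901  0.265 -0.344  0.493]
 [ 0.005 -0.798 -0.602  0.968]
 [ 0.     0.     0.     1.   ]] [[499.21210427   0.         317.93220626]
 [  0.         499.21210427 236.00242869]
 [  0.           0.           1.        ]] -0.06166731072904716
top [[-0.007 -0.998  0.062  0.474]
 [-1.     0.008  0.024 -0.013]
 [-0.024 -0.062 -0.998  1.476]
 [ 0.     0.     0.     1.   ]] [[538.64471275   0.         316.89472864]
 [  0.         538.64471275 233.14648702]
 [  0.           0.           1.        ]] -0.06094992910336239
wrist [[ 0.4    0.88   0.257  0.19 ]
 [ 0.917 -0.383 -0.113  0.625]
 [-0.002  0.281 -0.96   0.384]
 [ 0.     0.     0.     1.   ]] [[368.39196842   0.         321.95343812]
 [  0.         368.39196842 242.56927341]
 [  0.           0.           1.        ]] -0.051493231907639936
```

View pics/top0.png

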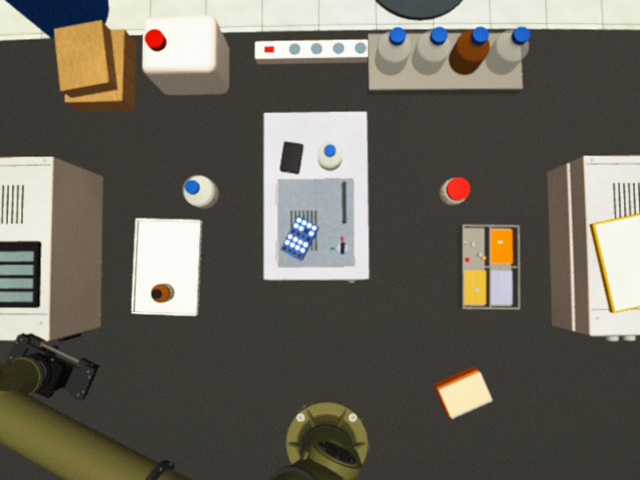

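View pics/scene0.png

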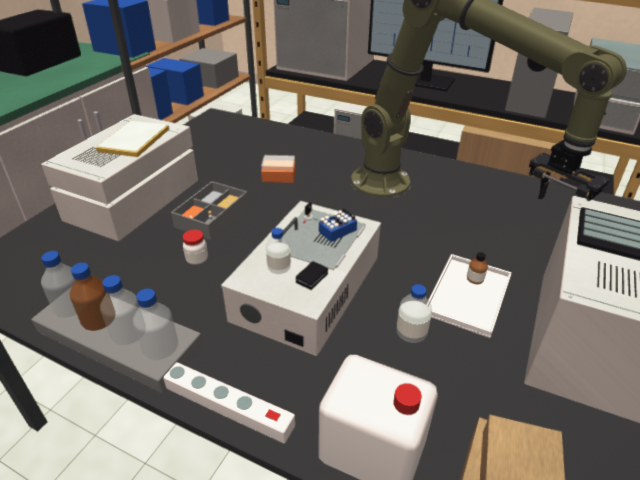

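View pics/wrist0.png

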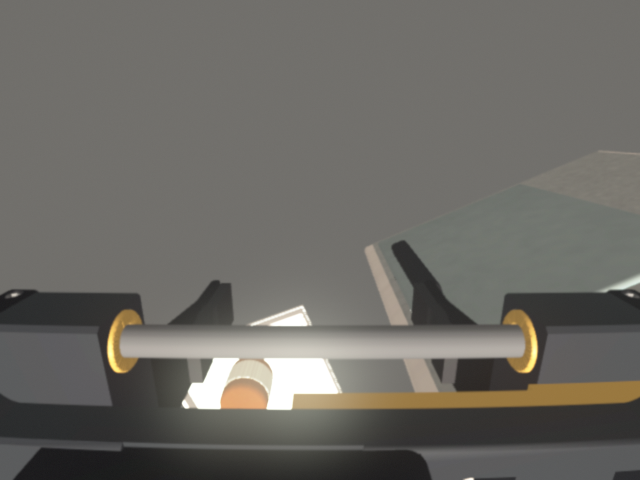

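The top view shows the tray at the left (167,268) with the amber bottle at (162,293). The detector is in the middle, with the rack at (300,238), handle at (344,202) and key at about (342,243). I'll enlarge it and measure.

Run:
```python
from h import *
z=np.load('top0.npz'); im,d,K,k1,wc=[z[k] for k in ['im','d','K','k1','wc']]; k1=float(k1)
P=topoints(d,K,k1,wc)
save('topcrop',cv2.resize(im[100:290,255:380],None,fx=3.1*1.3,fy=3.1,interpolation=cv2.INTER_CUBIC) if 0 else cv2.resize(im[100:290,255:380],None,fx=3.1,fy=3.1,interpolation=cv2.INTER_CUBIC))
hsv=cv2.cvtColor(im,cv2.COLOR_RGB2HSV)
# rack blue
m=cv2.inRange(hsv,(100,120,40),(130,255,255)); m[:, :270]=0; m[:,330:]=0; m[:205]=0; m[270:]=0
m=cv2.morphologyEx(m,cv2.MORPH_CLOSE,np.ones((7,7)))
c=max(cv2.findContours(m,0,1)[0],key=cv2.contourArea); print('rack px',cv2.minAreaRect(c))
bx=cv2.boxPoints(cv2.minAreaRect(c)); print(plane(bx,0.1455+0.036,K,k1,wc).round(4))
# depth regions
def st(v,u,r=1): return np.nanmedian(P[v-r:v+r+1,u-r:u+r+1].reshape(-1,3),axis=0).round(4)
for n,vu in dict(det=(125,340),panel=(190,300),tray=(250,160),rack=(238,300),handle=(200,344),bench=(350,250),case=(157,291)).items(): print(n,st(*vu))
# height mask detector top
h=P[:,:,2]
m=((h>0.12)&(h<0.6)).astype(np.uint8); m[:,:230]=0;m[:,400:]=0;m[:100]=0;m[300:]=0
c=max(cv2.findContours(m,0,1)[0],key=cv2.contourArea);r=cv2.minAreaRect(c);print(r);bx=cv2.boxPoints(r);print(plane(bx,0.14,K,k1,wc).round(4))
# tray
g=cv2.inRange(im,(180,180,180),(255,255,255)); g[:,:120]=0;g[:,215:]=0;g[:210]=0;g[330:]=0
c=max(cv2.findContours(g,0,1)[0],key=cv2.contourArea);r=cv2.minAreaRect(c);bx=cv2.boxPoints(r);print('tray',r,plane(bx,0.022,K,k1,wc).round(4))
```

```text
rack px ((299.60003662109375, 237.800048828125), (24.149534225463867, 38.460365295410156), 26.56505012512207)
[[0.5153 0.1062 0.1815]
 [0.5981 0.0644 0.1815]
 [0.5715 0.0124 0.1815]
 [0.489  0.0543 0.1815]]
det [ 0.8288 -0.0415  0.1396]
panel [0.6641 0.0598 0.1463]
tray [0.5221 0.4562 0.0027]
rack [0.5428 0.0584 0.1832]
handle [ 0.6337 -0.0483  0.1864]
bench [0.2474 0.2065 0.0004]
case [0.7444 0.0809 0.163 ]
((315.0, 196.0), (168.0, 104.0), 90.0)
[[ 0.8658  0.1532  0.14  ]
 [ 0.8621 -0.11    0.14  ]
 [ 0.4399 -0.1044  0.14  ]
 [ 0.4415  0.1531  0.14  ]]
tray ((165.42071533203125, 266.2713928222656), (65.04803466796875, 95.69115447998047), 2.2457425594329834) [[0.3507 0.5296 0.022 ]
 [0.6123 0.5223 0.022 ]
 [0.6035 0.341  0.022 ]
 [0.344  0.35   0.022 ]]
```

View pics/topcrop.png

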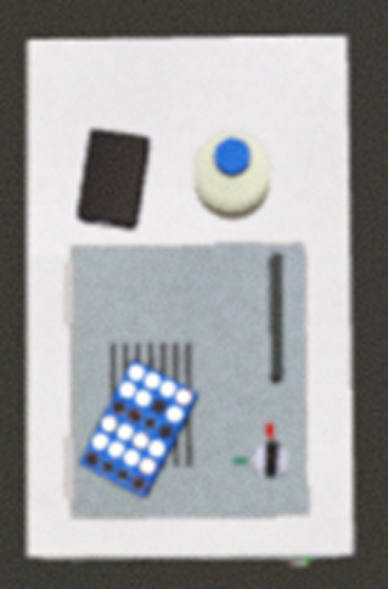

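Request:
carry_out([
  [0.03,-0.04,0.02,0,-1],
  [0.055,-0.08,0.02,0,-1],
  [0.08,-0.12,0.02,0,-1],
  [0.105,-0.16,0.02,-1,-1],
  [0.13,-0.2,0.02,-1,-1],
  [0.155,-0.24,0.02,-1,-1],
  [0.18,-0.28,0.02,-2,-1],
  [0.205,-0.32,0.02,-2,-1],
  [0.23,-0.36,0.02,-2,-1],
  [0.255,-0.4,0.02,-3,-1],
  [0.28,-0.44,0.02,-3,-1],
  [0.3,-0.48,0.02,-3,-1],
  [0.325,-0.52,0.02,-3,-1],
  [0.346,-0.568,0.02,-3,-1],
  [0.346,-0.568,0.02,-3,-1],
  [0.346,-0.568,0.02,-3,-1],
  [0.346,-0.568,0.02,-3,-1],
])

```text
time_s: 1.85
tool_pos: [0.6053, 0.0292, 0.4244]
tool_rot: [-179.9, -0.0, 63.5]
force: [0.4, 0.0, 0.1]
grip_width: 0.087
```

Run:
```python
from h import *
o=env.get_obs(); print(o['tool_pos'],o['tool_rot'],o['time_s'],o['qpos'])
im,d,K,k1,wc=cam('wrist'); save('wrist1',im); np.savez('wrist1.npz',im=im,d=d,K=K,k1=k1,wc=wc)
```

```text
[0.60533733 0.02922698 0.42437999] [-1.79931293e+02 -2.74821611e-02  6.35463734e+01] 1.85 [-24.54030438  12.84836356  22.86958748  88.91454038  -5.10367842
  79.30616521  62.31361908]
```

View pics/wrist1.png

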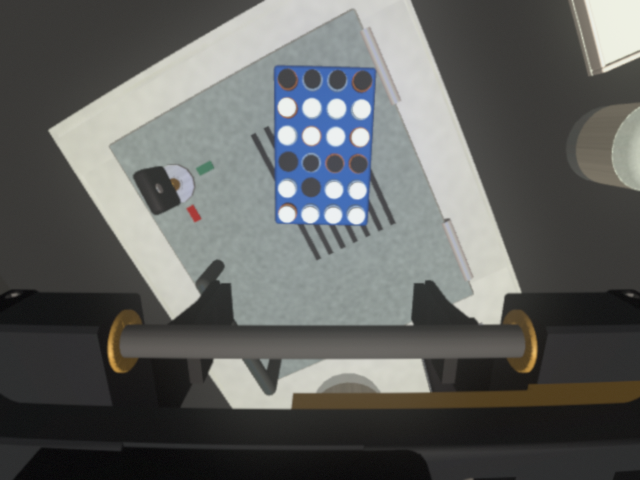

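The wrist view shows the rack with corners (274,66), (377,68), (370,224) and (275,223). The key head is at (157,190), the panel corners are at (109,145), (355,9) and (473,295), and the handle starts at (215,270).

Run:
```python
from h import *
z=np.load('wrist1.npz'); im,d,K,k1,wc=[z[k] for k in ['im','d','K','k1','wc']]; k1=float(k1)
P=topoints(d,K,k1,wc)
hsv=cv2.cvtColor(im,cv2.COLOR_RGB2HSV)
m=cv2.inRange(hsv,(100,120,40),(130,255,255)); m[280:]=0
m=cv2.morphologyEx(m,cv2.MORPH_CLOSE,np.ones((15,15)))
c=max(cv2.findContours(m,0,1)[0],key=cv2.contourArea); q=plane(c[:,0].astype(float),0.1815,K,k1,wc)
r=cv2.minAreaRect((q[:,:2]*1000).astype(np.float32));print('rack',r)
def ang(a,b): e=b-a; return np.degrees(np.arctan2(e[1],e[0]))
pc=plane([(109,145),(355,9),(473,295)],.1455,K,k1,wc);print('panel corners FR,FL,BL',pc.round(4),ang(pc[1],pc[2]),ang(pc[0],pc[1])-90, np.linalg.norm(pc[0]-pc[1]),np.linalg.norm(pc[2]-pc[1]))
print('detFR',plane([(50,130)],.14,K,k1,wc).round(4))
sel=(P[:,:,2]>.165)&(P[:,:,2]<.23)
sel[300:]=False; sel[:,:120]=False; sel[:,205:]=False
Q=P[sel]; print('keypts',len(Q),np.median(Q,0),Q.min(0),Q.max(0))
top=Q[Q[:,2]>Q[:,2].max()-.006];print(cv2.minAreaRect((top[:,:2]*1000).astype(np.float32)))
def st(v,u,r=2): return np.nanmedian(P[v-r:v+r+1,u-r:u+r+1].reshape(-1,3),axis=0).round(4)
print('panel',st(100,220),st(250,420),'det',st(90,200),'racktop',st(150,325),'lock',st(195,187))
for pt in [(215,270),(258,370)]: print('handle',plane([pt],.1815,K,k1,wc),st(pt[1],pt[0]))
```

```text
rack ((544.0987548828125, 59.55085754394531), (57.051300048828125, 90.7807846069336), 62.4656867980957)
panel corners FR,FL,BL [[ 0.4756 -0.0717  0.1455]
 [ 0.4767  0.116   0.1455]
 [ 0.6943  0.1147  0.1455]] -0.3542173983942349 -0.32085569675507486 0.18773740465860053 0.21764089398658068
detFR [[ 0.4455 -0.1072  0.14  ]]
keypts 1602 [ 0.52099492 -0.03995951  0.18683396] [ 0.50550203 -0.05318851  0.16503885] [ 0.59062665 -0.0372569   0.19236058]
((547.579345703125, -46.79869842529297), (11.508870124816895, 84.6002426147461), 83.66996765136719)
panel [0.4859 0.0125 0.1456] [0.642  0.0914 0.1458] det [0.473  0.003  0.1403] racktop [0.5451 0.0606 0.1811] lock [ 0.5303 -0.0397  0.1492]
handle [[ 0.58085081 -0.03648947  0.1815    ]] [ 0.5841 -0.044   0.1647]
handle [[ 0.6590051  -0.04856994  0.1815    ]] [ 0.6567 -0.0465  0.1857]
```

Request:
carry_out([
  [-0.02,0.01,0,-1,-1],
  [-0.04,0.02,0,-1,-1],
  [-0.061,0.03,0,-1,-1],
  [-0.061,0.03,0,-1,-1],
  [-0.061,0.03,-0.03,-1,-1],
  [-0.061,0.03,-0.05,-1,-1],
  [-0.061,0.03,-0.07,-1,-1],
  [-0.061,0.03,-0.08,-1,-1],
  [-0.061,0.03,-0.088,-1,-1],
  [-0.061,0.03,-0.088,-1,-1],
  [-0.061,0.03,-0.088,-1,-1],
])

```text
time_s: 3.0
tool_pos: [0.5449, 0.0581, 0.3375]
tool_rot: [179.9, -0.0, 62.5]
force: [1.1, -0.5, -0.0]
grip_width: 0.0869
```

Request:
carry_out([
  [0,0,0,0,0],
  [0,0,0,0,0.5],
  [0,0,0,0,1],
  [0,0,0,0,1],
  [0,0,0,0,1],
  [0,0,0,0,1],
  [0,0,0,0,1],
  [0,0,0,0,1],
  [0,0,0,0,1],
  [0,0,0,0,1],
], grip_force=25)

```text
time_s: 4.0
tool_pos: [0.5447, 0.0581, 0.337]
tool_rot: [180.0, -0.0, 62.5]
force: [-0.2, 2.3, 1.7]
grip_width: 0.0577
```

Request:
carry_out([
  [0,0,0.01,0,1],
  [0,0,0.03,0,1],
  [0,0,0.05,0,1],
  [0,0,0.07,0,1],
  [0,0.02,0.08,0,1],
  [0,0.05,0.08,2,1],
  [-0.002,0.08,0.08,5,1],
  [-0.004,0.115,0.08,9,1],
  [-0.006,0.15,0.08,13,1],
  [-0.007,0.185,0.08,16,1],
  [-0.007,0.22,0.08,19,1],
  [-0.007,0.255,0.08,22,1],
  [-0.007,0.29,0.08,25.5,1],
  [-0.007,0.325,0.08,25.5,1],
  [-0.007,0.355,0.08,25.5,1],
  [-0.007,0.376,0.08,25.5,1],
  [-0.007,0.376,0.08,25.5,1],
  [-0.007,0.376,0.08,25.5,1],
])

```text
time_s: 5.8
tool_pos: [0.5363, 0.436, 0.415]
tool_rot: [-179.9, 0.1, 88.2]
force: [0.2, -0.7, -1.3]
grip_width: 0.0579
```

Run:
```python
from h import *
for n in ['top','wrist']:
    im,d,K,k1,wc=cam(n); save(n+'2',im)
    if n=='top':
        P=topoints(d,K,k1,wc); h=P[:,:,2]
        print('amber',plane([(162,293)],.06,K,k1,wc))
```

```text
amber [[0.40628821 0.4320683  0.06      ]]
```

View pics/top2.png

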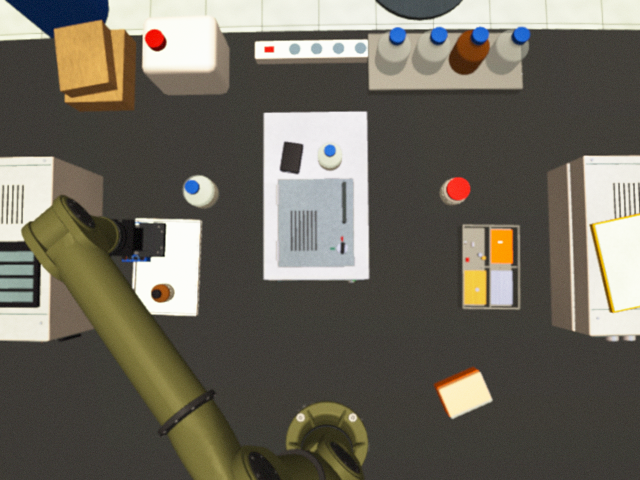

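View pics/wrist2.png

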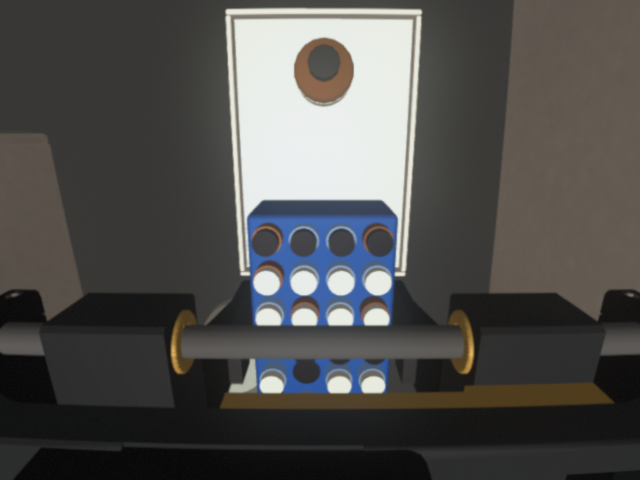

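Request:
carry_out([
  [0,-0.002,-0.03,0,1],
  [0,-0.002,-0.065,0,1],
  [0,-0.002,-0.1,0,1],
  [0,-0.002,-0.13,0,1],
  [0,-0.002,-0.16,0,1],
  [0,-0.002,-0.18,0,1],
  [0,-0.002,-0.195,0,1],
  [0,-0.002,-0.205,0,1],
  [0,-0.002,-0.211,0,1],
  [0,-0.002,-0.215,0,1],
  [0,-0.002,-0.215,0,1],
  [0,-0.002,-0.215,0,1],
])

```text
time_s: 7.1
tool_pos: [0.5379, 0.4322, 0.2027]
tool_rot: [179.9, -0.1, 88.0]
force: [0.2, 0.0, -1.0]
grip_width: 0.0576
```

Request:
carry_out([
  [0,0,-0.002,0,1],
  [0,0,-0.004,0,1],
  [0,0,-0.005,0,1],
  [0,0,-0.005,0,1],
  [0,0,-0.005,0,1],
])

```text
time_s: 7.6
tool_pos: [0.5376, 0.432, 0.1968]
tool_rot: [180.0, -0.0, 88.0]
force: [0.5, -1.2, -1.0]
grip_width: 0.0582
```

Request:
carry_out([
  [0,0,-0.0015,0,1],
  [0,0,-0.0015,0,1],
  [0,0,-0.0015,0,1],
])

```text
time_s: 7.9
tool_pos: [0.5377, 0.432, 0.1966]
tool_rot: [180.0, -0.0, 88.0]
force: [-3.1, -2.4, 5.1]
grip_width: 0.0577
```

Contact shows: z stopped at 0.1966 and the upward force rose to 5 N. I'll release and rise straight up.

Request:
carry_out([
  [0,0,0.0005,0,0.3],
  [0,0,0.0005,0,0],
  [0,0,0.0005,0,-0.5],
  [0,0,0.0005,0,-1],
  [0,0,0.0005,0,-1],
  [0,0,0.0005,0,-1],
  [0,0,0.0005,0,-1],
  [0,0,0.01,0,-1],
  [0,0,0.03,0,-1],
  [0,0,0.06,0,-1],
  [0,0,0.1,0,-1],
  [0,0,0.14,0,-1],
  [0,0,0.18,0,-1],
  [0,0,0.22,0,-1],
  [0,0,0.22,0,-1],
])

```text
time_s: 9.4
tool_pos: [0.5385, 0.4323, 0.4242]
tool_rot: [179.4, -0.5, 88.0]
force: [-0.4, 0.2, -1.2]
grip_width: 0.0871
```

Run:
```python
from h import *
im,d,K,k1,wc=cam('wrist'); save('wrist3',im)
```

```text
(no output)
```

View pics/wrist3.png

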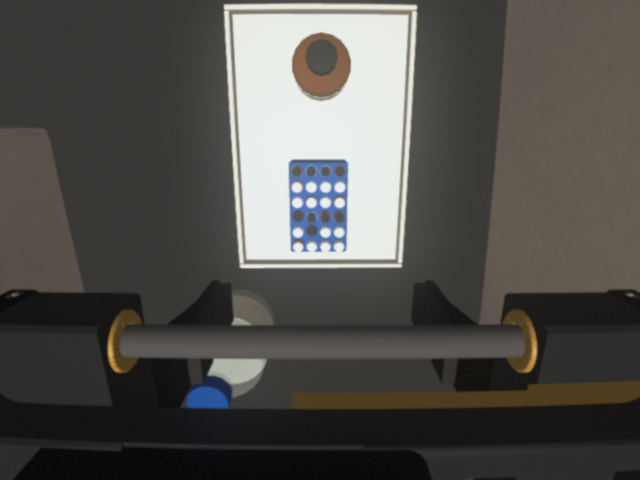

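The rack stands upright in the tray at (319,205), clear of the amber bottle. Next is a hover to look at the key.

Request:
carry_out([
  [0.005,-0.03,0,0,-1],
  [0.01,-0.07,0,0,-1],
  [0.015,-0.11,0,0,-1],
  [0.02,-0.15,0,0,-1],
  [0.025,-0.19,0,0,-1],
  [0.03,-0.23,0,0,-1],
  [0.035,-0.27,0,1,-1],
  [0.04,-0.31,0,1.7,-1],
  [0.045,-0.35,0,1.7,-1],
  [0.047,-0.39,0,1.7,-1],
  [0.047,-0.43,0,1.7,-1],
  [0.047,-0.46,0,1.7,-1],
  [0.047,-0.48,0,1.7,-1],
  [0.047,-0.48,0,1.7,-1],
  [0.047,-0.48,0,1.7,-1],
  [0.047,-0.48,0,1.7,-1],
])

```text
time_s: 11.05
tool_pos: [0.5846, -0.0462, 0.4148]
tool_rot: [-180.0, -0.1, 89.8]
force: [0.1, 0.5, 0.4]
grip_width: 0.0868
```

Run:
```python
from h import *
o=env.get_obs(); print(o['tool_pos'],o['tool_rot'],o['time_s'],o['qpos'])
im,d,K,k1,wc=cam('wrist'); save('wrist4',im); np.savez('wrist4.npz',im=im,d=d,K=K,k1=k1,wc=wc)
P=topoints(d,K,k1,wc)
h=P[:,:,2]
np.set_printoptions(suppress=True)
sel=(h>.183)&(h<.23); sel[300:]=False
n,l,s,c=cv2.connectedComponentsWithStats(sel.astype(np.uint8))
for i in range(1,n):
    if s[i,4]>60:
        Q=P[l==i]; print(s[i],Q.mean(0).round(4),Q.min(0).round(4),Q.max(0).round(4),cv2.minAreaRect((Q[:,:2]*1000).astype(np.float32)))
```

```text
[ 0.5846008  -0.04617419  0.41479628] [-1.79951880e+02 -5.70820150e-02  8.98070838e+01] 11.05 [-17.44971291  10.54278144  22.21900042  92.50224482  -4.11379396
  77.80502437  95.11105006]
[317 131  21  52 915] [ 0.5193 -0.044   0.1898] [ 0.5058 -0.0495  0.1845] [ 0.5334 -0.0384  0.1927] ((519.5645751953125, -43.90845489501953), (11.072359085083008, 27.5690975189209), 89.00354766845703)
[311 260  16  40 591] [ 0.5932 -0.049   0.1855] [ 0.5806 -0.0539  0.183 ] [ 0.6063 -0.0445  0.1879] ((593.487548828125, -49.17157745361328), (9.399031639099121, 25.703857421875), 89.96810913085938)
```

View pics/wrist4.png

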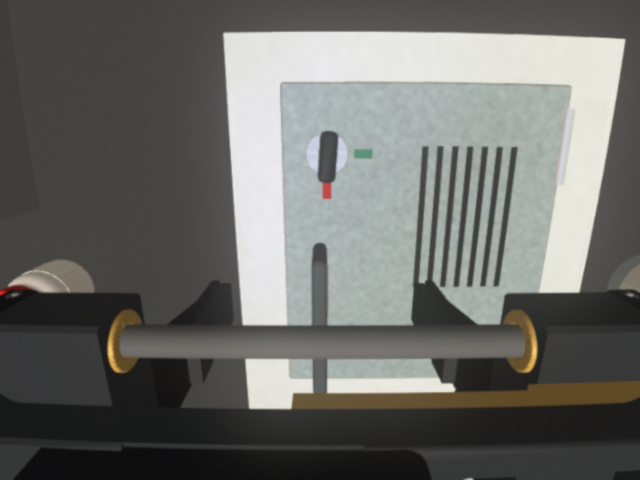

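The key head is at (327,157), in line with the red "locked" mark. The handle is at (320,245) and continues downward. I'll cross-check the key position with two views.

Run:
```python
from h import *
for f,w in [('wrist4',(300,360,110,200)),('wrist1',(125,215,150,225))]:
    z=np.load(f+'.npz'); im,d,K,k1,wc=[z[k] for k in ['im','d','K','k1','wc']]; k1=float(k1)
    P=topoints(d,K,k1,wc)
    a,b,c,e=w
    g=cv2.cvtColor(im,cv2.COLOR_RGB2GRAY)
    # disc: bright ring, low saturation blue-ish ; use dilation of >190
    sub=g[c:e,a:b]; 
    h=P[c:e,a:b,2]
    t=(h>.187)&(h<.2); v,u=np.nonzero(t); Q=P[c:e,a:b][t]
    print(f,'keytop depth med',Q.mean(0).round(4),cv2.minAreaRect((Q[:,:2]*1000).astype(np.float32)),'ray',plane([(u.mean()+a,v.mean()+c)],.1905,K,k1,wc).round(4))
    big=cv2.resize(im[c-20:e+20,a-20:b+20],None,fx=4,fy=4,interpolation=cv2.INTER_CUBIC); save('key_'+f,big)
    for y in range(c,e,8): print(' '.join('%3d'%x for x in g[y,a:b:4]))
```

```text
wrist4 keytop depth med [ 0.5193 -0.044   0.1899] ((519.5673217773438, -43.91950988769531), (11.036506652832031, 27.566650390625), 89.62955474853516) ray [[ 0.5192 -0.044   0.1905]]
178 180 178 178 181 178 174 174 180 180 177 176 180 181 173
177 178 179 180 178 179 177 175 180 179 178 178 177 175 182
183 180 183 180 173 186 184 179 183 179 179 173 181 180 181
178 180 177 172 172 157  71  71  69  90 171 176 177 179 182
180 185 182 208 208 103  75  78  76  74 210 188 180 177 174
184 184 209 211 209  82  76  79  75  96 211 211 170 174 132
179 177 206 207 207  74  80  80  71 120 210 210 182 182 154
179 181 181 212 207  71  83  78  69 168 211 182 174 176 171
178 181 182 182 168  73  85  75  68 155 182 175 174 179 179
185 186 178 184 180 158  85  81 154 183 180 173 176 179 180
184 181 181 177 176 175 110 108 173 175 176 179 173 172 171
177 180 180 179 177 182 130 129 175 178 178 174 174 178 177
wrist1 keytop depth med [ 0.5193 -0.0425  0.1898] ((519.3486938476562, -43.615352630615234), (11.265625, 27.75613021850586), 84.1976547241211) ray [[ 0.5193 -0.0422  0.1905]]
150 153 149 149 157 155
[... 196 characters left out ...]
  98 167 177 178 179 128 146 154 149 142 111 109 108 120
183 150 110  55  59  55  51  50  49  51  50 176 178 177 177 182 160 147 150 120 152 157 155
207 200 155  57  59  62  56  50  53  49  50  50  93  88 160 179 185 135 151 153 148 151 151
207 208 207 156  57  59  64  56 100  88  50  49  48 146 177 184 182 133 150 150 151 153 150
207 207 208 208 155  62  59  68  58  50  51  49  49  51 175 181 147 152 155 152 152 152 153
209 209 210 209 207 174  70  61  68  61  50  51  65 128 149 154 130 100 155 153 149 153 148
210 209 208 208 207 209 199 117  86 138 156 156 155 155 157 151 133  91  94 150 153 153 151
207 208 208 208 210 210 208 206 150 156 161 157 154 154 153 153 154 148 147 150 151 150 152
```

View pics/key_wrist4.png

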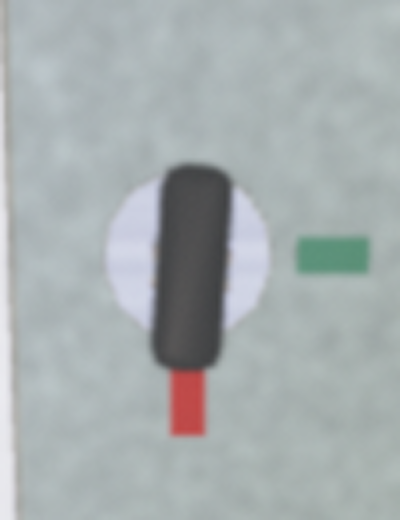

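Request:
carry_out([
  [-0.03,0.002,0,0,-1],
  [-0.055,0.002,0,0,-1],
  [-0.065,0.002,0,0,-1],
  [-0.065,0.002,-0.02,0,-1],
  [-0.065,0.002,-0.045,0,-1],
  [-0.065,0.002,-0.065,0,-1],
  [-0.065,0.002,-0.075,0,-1],
  [-0.065,0.002,-0.075,0,-1],
  [-0.065,0.002,-0.075,0,-1],
  [-0.065,0.002,-0.075,0,-1],
])

```text
time_s: 12.1
tool_pos: [0.5202, -0.046, 0.3415]
tool_rot: [179.9, -0.0, 89.7]
force: [-0.2, 0.2, -0.4]
grip_width: 0.0867
```

Request:
carry_out([
  [-0.001,0.002,-0.002,0,-0.5],
  [-0.001,0.002,-0.002,0,0],
  [-0.001,0.002,-0.002,0,0.5],
  [-0.001,0.002,-0.002,0,1],
  [-0.001,0.002,-0.002,0,1],
  [-0.001,0.002,-0.002,0,1],
  [-0.001,0.002,-0.002,0,1],
  [-0.001,0.002,-0.002,0,1],
  [-0.001,0.002,-0.002,0,1],
], grip_force=20)

```text
time_s: 13.0
tool_pos: [0.5186, -0.0441, 0.3383]
tool_rot: [-180.0, -0.0, 89.7]
force: [0.3, 0.5, 0.5]
grip_width: 0.0232
```

Request:
carry_out([
  [0,0,0,0,1],
  [0,0,0,0,1],
  [0,0,0,0,1],
  [0,0,0,0,1],
  [0,0,0,0,1],
], grip_force=30)

```text
time_s: 13.5
tool_pos: [0.5186, -0.0431, 0.3383]
tool_rot: [-180.0, -0.1, 89.7]
force: [-0.6, 5.1, 1.1]
grip_width: 0.0099
```

Request:
carry_out([
  [0,0.001,0,-3,1],
  [0,0.001,0,-10,1],
  [0,0.001,0,-17,1],
  [0,0.001,0,-24,1],
  [0,0.001,0,-31,1],
  [0,0.001,0,-38,1],
  [0,0.001,0,-45,1],
  [0,0.001,0,-52,1],
  [0,0.001,0,-59,1],
  [0,0.001,0,-66,1],
  [0,0.001,0,-73,1],
  [0,0.001,0,-80,1],
  [0,0.001,0,-86,1],
  [0,0.001,0,-90,1],
  [0,0.001,0,-90,1],
  [0,0.001,0,-90,1],
  [0,0.001,0,-90,1],
])

```text
time_s: 15.2
tool_pos: [0.5188, -0.0425, 0.3383]
tool_rot: [-180.0, -0.1, -0.2]
force: [2.2, 5.5, -1.2]
grip_width: 0.0097
```

```bash
python3 -c "
from h import *
o=env.get_obs();print(o['wrist_torque'],o['force'],o['tool_rot'],o['grip_width'])"
```

```text
[ 1.07965158 -0.38782227  0.08893628] [ 2.20565338  5.5027629  -1.19278358] [-1.79961356e+02 -5.38036248e-02 -2.07928560e-01] 0.00967549859540188
```

Request:
carry_out([
  [0,0,0,0,0.7],
  [0,0,0,0,0.4],
  [0,0,0,0,0.3],
  [0,0,0,0,0.3],
  [0,0,0,0,0.3],
  [0,0,0.02,0,0.3],
  [0.01,0,0.05,6,0.3],
  [0.03,0,0.08,14,0],
  [0.05,0,0.08,22,-0.5],
  [0.066,0,0.08,30,-1],
  [0.066,0,0.08,38,-1],
  [0.066,0,0.08,46,-1],
  [0.066,0,0.08,54,-1],
  [0.066,0,0.08,62,-1],
  [0.066,0,0.08,70,-1],
  [0.066,0,0.08,78,-1],
  [0.066,0,0.08,86,-1],
  [0.066,0,0.08,90,-1],
  [0.066,0,0.08,90,-1],
  [0.066,0,0.08,90,-1],
])

```text
time_s: 17.2
tool_pos: [0.5846, -0.0432, 0.4182]
tool_rot: [-180.0, 0.0, 89.6]
force: [0.3, 0.3, 0.6]
grip_width: 0.0869
```

Run:
```python
from h import *
o=env.get_obs(); print(o['tool_pos'],o['tool_rot'])
im,d,K,k1,wc=cam('wrist'); save('wrist5',im); np.savez('wrist5.npz',im=im,d=d,K=K,k1=k1,wc=wc)
P=topoints(d,K,k1,wc); h=P[:,:,2]
sel=(h>.183)&(h<.23); sel[300:]=False
n,l,s,c=cv2.connectedComponentsWithStats(sel.astype(np.uint8))
for i in range(1,n):
    if s[i,4]>60:
        Q=P[l==i]; print(s[i],Q.mean(0).round(4),Q.min(0).round(4),Q.max(0).round(4),cv2.minAreaRect((Q[:,:2]*1000).astype(np.float32)))
```

```text
[ 0.58457551 -0.04320996  0.41820944] [-1.79992676e+02  3.29383229e-03  8.95527102e+01]
[298 146  49  21 908] [ 0.5192 -0.0436  0.1898] [ 0.5139 -0.0572  0.1857] [ 0.525  -0.0302  0.1927] ((519.434326171875, -43.66929626464844), (26.962472915649414, 11.045096397399902), 89.69776916503906)
[307 258  16  42 599] [ 0.5941 -0.049   0.1856] [ 0.5806 -0.0538  0.183 ] [ 0.6083 -0.0442  0.1885] ((594.4708862304688, -49.00157928466797), (9.469136238098145, 27.792760848999023), 89.5396957397461)
```

View pics/wrist5.png

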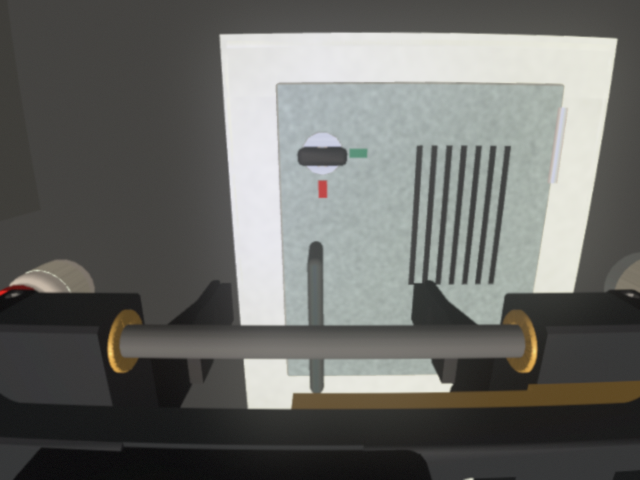

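The key lies across at (322,156), pointing at the green mark, so it is fully turned. The handle runs from (316,241) to (316,391). I'll grasp it next.

Request:
carry_out([
  [0.02,-0.003,0,0,-1],
  [0.042,-0.006,0,0,-1],
  [0.042,-0.006,-0.02,0,-1],
  [0.042,-0.006,-0.045,0,-1],
  [0.042,-0.006,-0.065,0,-1],
  [0.042,-0.006,-0.073,0,-1],
  [0.042,-0.006,-0.073,0,-1],
  [0.042,-0.006,-0.073,0,0],
  [0.042,-0.006,-0.073,0,0.5],
  [0.042,-0.006,-0.073,0,1],
  [0.042,-0.006,-0.073,0,1],
  [0.042,-0.006,-0.073,0,1],
  [0.042,-0.006,-0.073,0,1],
  [0.042,-0.006,-0.073,0,1],
  [0.042,-0.006,-0.073,0,1],
  [0.042,-0.006,-0.073,0,1],
  [0.042,-0.006,-0.073,0,1],
  [0.042,-0.006,-0.073,0,1],
  [0.042,-0.006,-0.073,0,1],
  [0.042,-0.006,-0.073,0,1],
], grip_force=15)

```text
time_s: 19.25
tool_pos: [0.6266, -0.048, 0.3453]
tool_rot: [-180.0, -0.1, 89.7]
force: [-0.8, 2.9, -1.1]
grip_width: 0.0093
```

Request:
carry_out([
  [0,0.001,0.007,0,1],
  [0,0.004,0.014,0,1],
  [0,0.01,0.028,0,1],
  [0,0.016,0.041,0,1],
  [0,0.024,0.054,0,1],
  [0,0.033,0.066,0,1],
  [0,0.043,0.077,0,1],
  [0,0.053,0.087,0,1],
  [0,0.065,0.0965,0,1],
  [0,0.065,0.0965,0,1],
])

```text
time_s: 20.25
tool_pos: [0.6264, 0.0167, 0.4444]
tool_rot: [179.9, 0.0, 89.7]
force: [-1.5, -2.0, 0.2]
grip_width: 0.0094
```

Request:
carry_out([
  [0,0.012,0.008,0,1],
  [0,0.0254,0.0152,0,1],
  [0,0.039,0.0212,0,1],
  [0,0.053,0.026,0,1],
  [0,0.0674,0.0294,0,1],
  [0,0.082,0.0316,0,1],
  [0,0.097,0.0325,0,1],
  [0,0.1117,0.0321,0,1],
  [0,0.1265,0.0304,0,1],
  [0,0.141,0.0275,0,1],
  [0,0.155,0.0233,0,1],
  [0,0.155,0.0233,0,1],
])

```text
time_s: 21.45
tool_pos: [0.6265, 0.1751, 0.4646]
tool_rot: [179.9, -0.2, 89.9]
force: [1.4, 3.2, 5.8]
grip_width: 0.0093
```

Request:
carry_out([
  [0,0.007,-0.0025,0,1],
  [0,0.0165,-0.0065,0,1],
  [0,0.0165,-0.0065,0,1],
  [0,0.0165,-0.0065,0,1],
])

```text
time_s: 21.85
tool_pos: [0.6266, 0.1883, 0.4588]
tool_rot: [180.0, -0.1, 89.7]
force: [0.7, 3.3, 4.9]
grip_width: 0.0096
```

Run:
```python
from h import *
im,d,K,k1,wc=cam('scene'); save('scene6',im)
```

```text
(no output)
```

View pics/scene6.png

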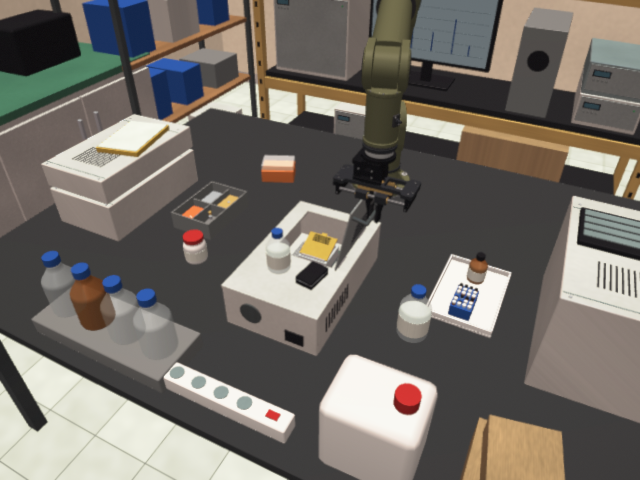

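Request:
carry_out([
  [0,0,0,0,0.7],
  [0,0.002,0,0,0.55],
  [0,0.004,0,0,0.55],
  [0,0.004,0,0,0.55],
  [0,0.004,0,0,0.55],
  [0,0.004,0.01,0,0.55],
  [0,0.004,0.03,0,0.55],
  [0,0.006,0.06,0,0.55],
  [0,0.006,0.09,0,0.55],
  [0,0.006,0.09,0,0.55],
  [0,0.006,0.09,0,0.55],
])

```text
time_s: 23.0
tool_pos: [0.6266, 0.1931, 0.55]
tool_rot: [179.9, -0.0, 89.6]
force: [-0.9, 0.1, -1.6]
grip_width: 0.0194
```

Run:
```python
from h import *
for n in ['top','scene']:
    im,d,K,k1,wc=cam(n); np.savez(n+'7.npz',im=im,d=d,K=K,k1=k1,wc=wc)
    if n=='top':
        save('top7',cv2.resize(im[100:300,200:400],None,fx=3,fy=3))
        P=topoints(d,K,k1,wc)
        hsv=cv2.cvtColor(im,cv2.COLOR_RGB2HSV); m=cv2.inRange(hsv,(18,120,120),(36,255,255)); m[:,:255]=0;m[:,380:]=0;m[:100]=0;m[300:]=0
        Q=P[m>0]; print(len(Q),np.nanmedian(Q,0),np.nanmin(Q,0),np.nanmax(Q,0))
    else: save('scene7',cv2.resize(im[150:400,200:450],None,fx=2.4,fy=2.4))
```

```text
868 [0.58444391 0.02378466 0.11283475] [ 0.54280264 -0.01708168  0.09403243] [0.61933503 0.06486482 0.13106964]
```

View pics/top7.png

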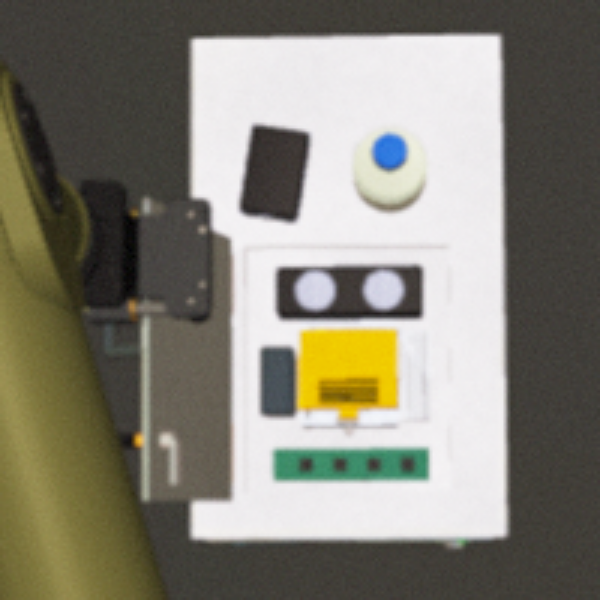

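View pics/scene7.png

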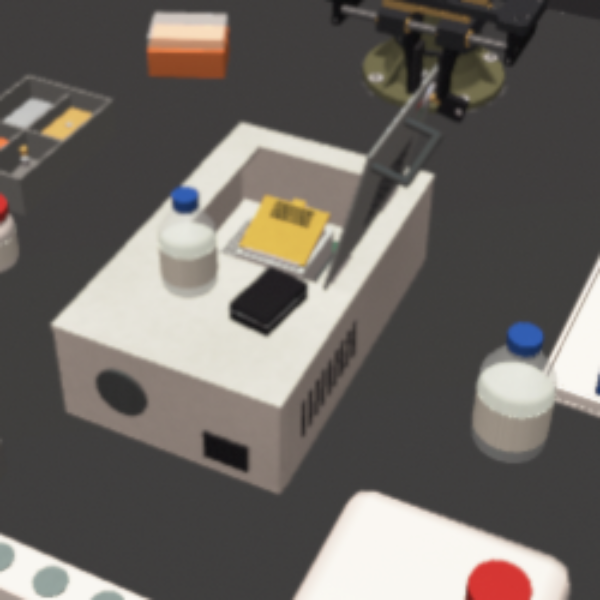

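The panel rests past upright. The open top7 view shows the yellow cover at about (347,370) in the crop: near edge raised to z≈0.131, hinge at x≈0.619, centre y≈0.024. I'll check the panel angle and refine the cover, then move over it.

Run:
```python
from h import *
z=np.load('top7.npz'); im,d,K,k1,wc=[z[k] for k in ['im','d','K','k1','wc']]; k1=float(k1)
P=topoints(d,K,k1,wc)
hsv=cv2.cvtColor(im,cv2.COLOR_RGB2HSV); m=cv2.inRange(hsv,(18,120,120),(36,255,255)); m[:,:255]=0;m[:,380:]=0;m[:100]=0;m[300:]=0
m=cv2.erode(m,np.ones((3,3))); Q=P[m>0]; Q=Q[np.isfinite(Q[:,0])]
p=np.polyfit(Q[:,0],Q[:,2],1); print('slope',p,'angle',np.arctan(-p[0]),'y',Q[:,1].min(),Q[:,1].max(),'z=.1 at x',(.1-p[1])/p[0])
# panel underside
v,u=np.mgrid[:480,:640]
s=(u>248)&(u<276)&(v>210)&(v<262)&(P[:,:,2]>.15)&(P[:,:,2]<.36)&(P[:,:,1]>.09)
Q=P[s]; q=np.polyfit(Q[:,2],Q[:,1],1); print('panel n',len(Q),'tilt',np.pi/2+np.arctan(q[0]),Q.min(0),Q.max(0))
```

```text
slope [-0.37715276  0.33332041] angle 0.3606566819396083 y -0.014508925060622112 0.06217591380175554 z=.1 at x 0.6186363502413637
panel n 1372 tilt 1.790551248038529 [0.48684841 0.12083186 0.150478  ] [0.61138506 0.16131919 0.32500331]
```

Request:
carry_out([
  [-0.01,-0.03,0,-4,1],
  [-0.02,-0.06,0,-12,1],
  [-0.03,-0.09,0,-20,1],
  [-0.04,-0.12,0,-28,1],
  [-0.05,-0.15,0,-36,1],
  [-0.06,-0.17,0,-44,1],
  [-0.07,-0.179,-0.02,-52,1],
  [-0.071,-0.179,-0.04,-60,1],
  [-0.071,-0.179,-0.06,-68,1],
  [-0.071,-0.179,-0.08,-76,1],
  [-0.071,-0.179,-0.1,-84,1],
  [-0.071,-0.179,-0.12,-89.5,1],
  [-0.071,-0.179,-0.14,-89.5,1],
  [-0.071,-0.179,-0.15,-89.5,1],
  [-0.071,-0.179,-0.15,-89.5,1],
  [-0.071,-0.179,-0.15,-89.5,1],
])

```text
time_s: 24.7
tool_pos: [0.5557, 0.0144, 0.3989]
tool_rot: [180.0, -0.0, 0.2]
force: [0.7, 1.1, 0.2]
grip_width: 0.0003
```

Run:
```python
from h import *
o=env.get_obs(); print(o['qpos'])
im,d,K,k1,wc=cam('top'); save('top8',im); P=topoints(d,K,k1,wc)
im,d,K,k1,wc=cam('scene'); save('scene8',cv2.resize(im[0:350,170:520],None,fx=1.7,fy=1.7))
```

```text
[-26.50709227   7.10327303  24.35427954  98.08885165  -3.01633361
  75.44343493  -1.39032151]
```

View pics/top8.png

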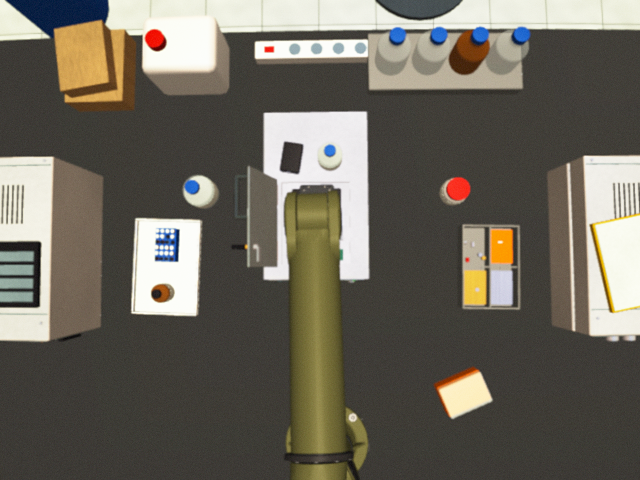

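View pics/scene8.png

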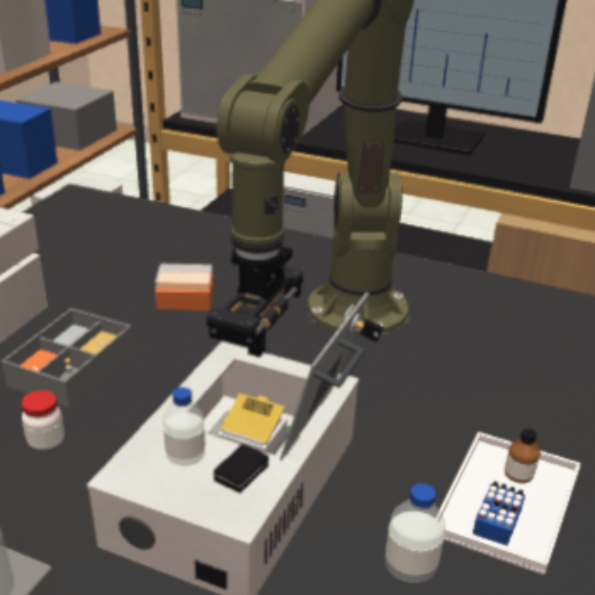

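The panel is at 1.79 rad, the arm is clear of it, and the rack stands in the tray. Next I press the cover down.

Request:
carry_out([
  [0.004,0,-0.03,0,1],
  [0.004,0,-0.06,0,1],
  [0.004,0,-0.075,0,1],
  [0.004,0,-0.085,0,1],
  [0.004,0,-0.095,0,1],
  [0.004,0,-0.1,0,1],
  [0.004,0,-0.105,0,1],
  [0.004,0,-0.105,0,1],
])

```text
time_s: 25.6
tool_pos: [0.5597, 0.0144, 0.2936]
tool_rot: [180.0, -0.0, 0.2]
force: [-0.1, -0.3, 0.0]
grip_width: 0.0006
```

Request:
carry_out([
  [0,0,-0.003,0,1],
  [0,0,-0.006,0,1],
  [0,0,-0.009,0,1],
  [0,0,-0.012,0,1],
  [0,0,-0.012,0,1],
  [0,0,-0.012,0,1],
])

```text
time_s: 26.2
tool_pos: [0.5597, 0.0144, 0.2825]
tool_rot: [-180.0, -0.0, 0.2]
force: [-2.0, 0.0, 6.8]
grip_width: 0.0004
```

Request:
carry_out([
  [0,0,-0.002,0,1],
  [0,0,-0.003,0,1],
  [0,0,-0.003,0,1],
  [0,0,-0.003,0,1],
])

```text
time_s: 26.6
tool_pos: [0.5598, 0.0141, 0.2822]
tool_rot: [-179.9, -0.0, 0.1]
force: [-8.4, -0.9, 22.3]
grip_width: 0.0006
```

Force reached 22 N with z fixed, so the cover is on its hard stop. I'll rise and check.

Request:
carry_out([
  [0,0,0.005,0,1],
  [0,0,0.03,0,1],
  [0,0,0.07,0,1],
  [0,0,0.11,0,1],
  [0,0,0.15,0,1],
  [-0.01,-0.04,0.19,0,1],
  [-0.02,-0.08,0.2,0,1],
  [-0.03,-0.12,0.2,0,1],
  [-0.04,-0.16,0.2,0,1],
  [-0.05,-0.2,0.2,0,1],
  [-0.05,-0.24,0.2,0,1],
  [-0.05,-0.26,0.2,0,1],
  [-0.05,-0.26,0.2,0,1],
  [-0.05,-0.26,0.2,0,1],
])

```text
time_s: 28.0
tool_pos: [0.5097, -0.2453, 0.4782]
tool_rot: [-180.0, 0.0, 0.1]
force: [-0.1, 0.3, -0.5]
grip_width: 0.0001
```

Run:
```python
from h import *
im,d,K,k1,wc=cam('top'); save('top9',im); P=topoints(d,K,k1,wc)
hsv=cv2.cvtColor(im,cv2.COLOR_RGB2HSV); m=cv2.inRange(hsv,(18,120,120),(36,255,255)); m[:,:255]=0;m[:,380:]=0;m[:100]=0;m[300:]=0
m=cv2.erode(m,np.ones((3,3))); Q=P[m>0]; Q=Q[np.isfinite(Q[:,0])]
p=np.polyfit(Q[:,0],Q[:,2],1); print(len(Q),'cover angle',np.arctan(-p[0]),np.median(Q,0))
v,u=np.mgrid[:480,:640]
s=(u>248)&(u<276)&(v>180)&(v<262)&(P[:,:,2]>.15)&(P[:,:,2]<.36)&(P[:,:,1]>.09)
Q=P[s]; q=np.polyfit(Q[:,2],Q[:,1],1); print('panel',np.pi/2+np.arctan(q[0]))
m=cv2.inRange(hsv,(100,120,40),(130,255,255)); m[:,:135]=0;m[:,200:]=0;m[:222]=0;m[280:]=0
m=cv2.morphologyEx(m,cv2.MORPH_CLOSE,np.ones((7,7)))
c=max(cv2.findContours(m,0,1)[0],key=cv2.contourArea);r=plane([cv2.minAreaRect(c)[0]],.041,K,k1,wc);print('rack',r, np.nanmedian(P[m>0],0))
im,d,K,k1,wc=cam('scene'); save('scene9',im)
```

```text
788 cover angle 0.0025418211204110675 [0.58054104 0.02192955 0.09963469]
panel 1.7939359004520148
rack [[0.53563381 0.42546114 0.041     ]] [0.53164528 0.42293933 0.04207189]
```

View pics/top9.png

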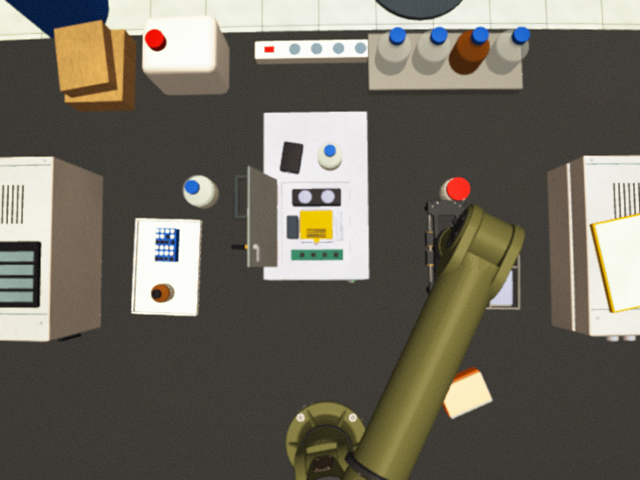

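View pics/scene9.png

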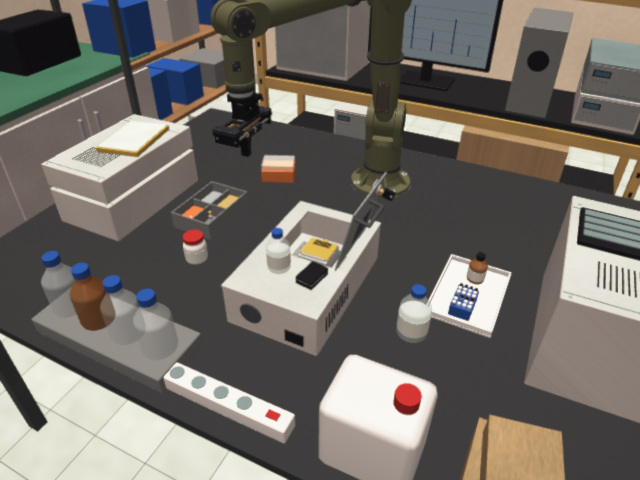

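The cover is flat at 0.003 rad, the panel is at 1.79, the rack is in the tray at (167,245), and everything else is where it was. The arm is clear, so I'm handing in.

```bash
python3 -c "
from h import *
print(env.sign_off(), env.get_obs()['time_s'])"
```

```text
the job is handed in; nothing more can be done
the job is handed in; nothing more can be done
```

The whole job is done and handed in at about 28 s; the hand-in gives no verdict, so what follows rests on my own checks.

I lifted the rack onto the free half of the tray floor and turned the key a quarter turn clockwise. I then swung the panel over onto its stop and pressed the lamp cover shut.

**Last checks:**
- **Lamp cover:** about 0.003 rad in the top camera. It pressed against a hard stop at 22 N.
- **Panel:** 1.79 rad, resting on its stop.
- **Rack:** upright in the tray, about 58 mm (x) and 9 mm (y) from the tray's centre.
- **Key:** pointed at the green mark after the turn. I did not measure it again once the panel was open.
- **Bottles, case and jar:** they look unmoved in the pictures, but I did not measure them.
- **Robot:** it stood clear of everything, with no force on the tool.

**Disagreements:**
- The two wrist views put the key 1.5 mm apart in y, and the grip drew the tool about 1 mm to the left. I corrected for this before turning.
- The key sat about 5 mm off the handle's line.
- Two readings of the cover's opening at the start gave 0.36 and about 0.4 rad. The difference did not affect the press.

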